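# Tip the short oil filters over to drain

## Task

On the oil filter drain rack, push over the two short filters, each forwards from where it stands, so that both lie on their sides in the cradles in front of them with the open end pointing to the end stop. Only push them: do not lift them. Leave the tall filter standing where it is, and the plugs, tools and other things on the bench undisturbed.

Things in the scene. Friction and masses are not known exactly. Their poses are not given: they have to be found in the camera images.
- rack: grey and bare metal drain rack, fixed to the bench. Origin: on the bench, under the middle standing place; x points from the standing places to the cradles (roughly away from the robot), y left, z up. Base plate top 12 mm above the bench, from x = -55 to 200 mm, y = -190 to 190 mm. Three standing places (dark discs) at x = 0, y = -120, 0, 120 mm; their robot side is open
- toe_step (a point): middle of the upper near edge of the toe step, a ledge along the rack just ahead of the standing places (face at rack x = 42 mm, top 20 mm above the bench); it stops the foot of a pushed filter so that it tips over forwards. Fingertips grip a filter about as well as rubber: a push that does not rise with the tipping side can jam
- end_stop (a point): middle of the upper near edge of the end stop, the upright strip along the far end of the rack (face at rack x = 192 mm, top 42 mm above the bench)
- filter_a: short white oil filter, a plain cylinder 66 mm across and 115 mm tall, about 0.45 kg (0.3 to 0.65), at the start upright on its closed end in one of the rack's standing places, within 5 mm of its middle. Origin: centre of the closed end; own z runs along the filter towards the open end (a steel plate with holes)
- filter_b: short white oil filter, a plain cylinder 66 mm across and 115 mm tall, about 0.45 kg (0.3 to 0.65), at the start upright on its closed end in one of the rack's standing places, within 5 mm of its middle. Origin: centre of the closed end; own z runs along the filter towards the open end (a steel plate with holes)
- filter_a_mid (a point): the middle of filter_a, on its axis, 57.5 mm from either end
- filter_a_open (a point): centre of the open end of filter_a, 115 mm from its origin
- filter_b_mid (a point): the middle of filter_b, on its axis, 57.5 mm from either end
- filter_b_open (a point): centre of the open end of filter_b, 115 mm from its origin
- filter_tall: tall white oil filter, same diameter (66 mm) and finish but 165 mm tall, standing in one of the three standing places; must stay standing. Origin: centre of its lower end, own z up its axis
- cradle0 (a point): middle of the cradle at rack y = -120 mm (rack x = 97 mm, 53 mm above the bench). A cradle is two parallel steel bars, 10 mm thick, 48 mm apart, from rack x = 50 to 192 mm, tops 28.5 mm above the bench. This point is about where the middle of a short filter lies when it rests there
- cradle1 (a point): middle of the cradle at rack y = 0 mm (rack x = 97 mm, 53 mm above the bench). A cradle is two parallel steel bars, 10 mm thick, 48 mm apart, from rack x = 50 to 192 mm, tops 28.5 mm above the bench. This point is about where the middle of a short filter lies when it rests there
- cradle2 (a point): middle of the cradle at rack y = 120 mm (rack x = 97 mm, 53 mm above the bench). A cradle is two parallel steel bars, 10 mm thick, 48 mm apart, from rack x = 50 to 192 mm, tops 28.5 mm above the bench. This point is about where the middle of a short filter lies when it rests there
- plug_a: small brass and steel drain plug, 19 mm across, 25 mm tall, standing on the rack between two standing places; bystander. Origin: centre of its underside
- plug_b: second drain plug, same as plug_a; bystander. Origin: centre of its underside
- funnel: red plastic funnel standing mouth down, 110 mm across, 130 mm tall; bystander. Origin: centre of its underside
- additive: grey bottle with a black cap, 64 mm across, 170 mm tall; bystander. Origin: centre of its underside
- spanner: steel spanner 190 mm long, lying flat on the bench on the robot side of the rack; origin under its middle; bystander
- bearing: steel bearing ring lying flat, 80 mm outside, 44 mm bore, 20 mm tall; bystander. Origin: centre of its underside
Mind the look-alikes: they are no part of the job. Leave any blue look-alike of the filter_b alone.

How it is judged:
By the outcome, as a careful person would: the job done as asked, in the order asked, and still so for the second after the job is handed in, with the robot touching nothing.
It also fails if it takes over 54 s, if anything falls off the work surface, if the arm or the gripper's body presses on something with over 40 N, if the wrist force passes 120 N, or if a joint passes its speed limit or range.

## Robot

A 6-joint arm with a two-finger parallel gripper is mounted at the origin on the work surface. World frame = base frame: x ahead of the robot, y to its left, z up, the work surface at z = 0. Lengths are in m, angles in rad, forces in N, time in s.
With the tool pointing down it reaches from about 0.25 to 0.775 m from the base axis. Payload 4 kg.
Tool frame: the origin (TCP) lies on the centre line of the jaws, within the pads' length; the fingertips stand 25 mm ahead of it and the grasp point (between the pads) lies 6 mm ahead of it; z points along the fingers, y is the line along which they close (so a half turn about z gives the same grasp; the last joint's range is limited). The gripper opens to 94 mm and grips with 3 to 60 N. Pads are 16 mm wide; open, the fingers measure 119 mm over their backs; the gripper's body (75 mm by 177 mm) begins 78 mm behind the grasp point.
Start: joints at [-1.203, 0.087, 1.371, -0, 1.684, -0.103], TCP at [0.249, -0.49, 0.231] pointing down, gripper open.
Joint ranges: [-3.1, 3.1], [-0.76, 2.03], [0.27, 2.55], [-1.08, 4.22], [0.17, 2.65], [-2.57, 2.57]. Speed limits (rad/s): [2.79, 2.79, 3.14, 3.14, 3.14, 3.14].

## Interface

Orientations are given as [roll, pitch, yaw] about the fixed x, y, z axes, in that order (R = Rz(yaw) Ry(pitch) Rx(roll)).
In Python, from bench import robot, imaging gives the robot as it stands. The module is installed in compiled form; this text tells all that it offers.
- The arm moves only by the tool drive_tool, never from a script. Its argument "series" is a list of rows, each a list of 3 entries, a list of its own where there are three numbers: the finger opening in m, from 0 to 0.094, then the shift along the tool's x, y, z in m, then the turn, a rotation vector about the tool's x, y, z in rad. A call has 1 to 5 rows; each row is the pose to reach, as a shift and turn from the pose commanded when the call began, along the tool's axes at that moment; what a row does not reach only later rows make up. A row lasts 1/8 s, in which the tool goes at most 62.5 mm and 10.7 degrees, less where a joint would pass 70% of its speed; a pose out of reach is approached as far as the arm can. A call with a gripper value outside its range is refused whole. The fingers move at their own pace and stop on an object; the grip force is fixed at half the most. Time passes only in rows, so rows that repeat a pose let the fingers close. It gives the time, the measured TCP pose, the force, the opening and the grip force at its end, in the units of the state.
- robot.get_obs(): the state, without advancing time (a new reading comes with each control period).
- imaging.snapshot(name): name is "side" or "top"; returns the picture (480x640x3 uint8, red, green, blue); there is no depth.
- imaging.get_calibration(name): a dict with "intrinsics" (3x3 intrinsics, pixels), "position" and "rotation" of the camera in the world. Camera axes: x right, y up, looking along -z (the intrinsics and any distortion apply to the point x, -y, -z); pixel columns grow to the right and rows downward; lengths in m; the calibration is good to about 2 mm. A picture is of the moment at which its call begins. get_calibration takes no time and is no camera call.
- robot.close_job(): hands the job in; it is judged then, once.
The state is a dict: "time": time; "joint_positions": joint angles; "qvel": joint speeds; "joint_torque": joint torques, N m; "tool_pos": TCP position; "ee_rot": TCP orientation; "wrist_force": force on the tool from outside, world axes, zero at the start; "wrist_torque": the same for the moment, N m; "width": finger opening in m; "finger_force": force on a finger pad.
Only numpy, scipy, OpenCV 4.12 (cv2) and the standard library are available. Lean on these libraries where they do the work, as an engineer would, in place of code of your own. Each camera call takes 0.05 s, during which the arm holds its last target. There are 200 camera calls.

## Working session

There is one attempt and no reset: what is moved stays moved. The work goes in short steps, Python scripts to look and compute and a tool call to move; the robot and the scene stay as the last step left them, time stands still between calls to the robot, and variables do not carry over. Pictures are saved under pics/ and viewed, at most 10 in all, crops included, and the job is handed in when it is done.

Besides the shell and the picture viewer there is one more tool, called after ">>>" by a JSON object that holds its "method" and its "body". drive_tool: Moves the arm, as the interface text tells. Its arguments: {"type":"object","properties":{"series":{"type":"array"}},"required":["series"]}

```bash
mkdir -p pics
python3 - <<'E'
from bench import robot, imaging
import cv2
for n in("top","side"):
    cv2.imwrite(f"pics/{n}0.png",cv2.cvtColor(imaging.snapshot(n),cv2.COLOR_RGB2BGR))
    print(n,imaging.get_calibration(n))
print(robot.get_obs())
E
```

```text
top {'intrinsics': array([[489.0566552 ,   0.        , 317.4919622 ],
       [  0.        , 489.0566552 , 239.10382709],
       [  0.        ,   0.        ,   1.        ]]), 'position': array([0.41074904, 0.02587615, 1.13965948]), 'rotation': array([ 0.13206924,  0.01504823, -1.58023538])}
side {'intrinsics': array([[446.34130268,   0.        , 319.4126776 ],
       [  0.        , 446.34130268, 241.19405152],
       [  0.        ,   0.        ,   1.        ]]), 'position': array([1.02568457, 0.59639858, 0.69756791]), 'rotation': array([0.87988843, 0.02300959, 2.42450289])}
{'time': 0.1, 'joint_positions': array([-1.20308497e+00,  8.79228901e-02,  1.37210260e+00, -1.23759503e-05,
        1.68361681e+00, -1.03138291e-01]), 'qvel': array([-0.00092352, -0.00155717, -0.00231363, -0.00016684, -0.00082492,
       -0.00082879]), 'joint_torque': array([ 2.10801372e-03, -3.41252267e+01, -3.03301156e+01,  7.20144832e-02,
        3.04532389e-02, -8.57472037e-05]), 'tool_pos': array([ 0.24931483, -0.48974188,  0.2293986 ]), 'ee_rot': array([-3.13955263e+00, -1.98787514e-04,  4.70848067e-01]), 'wrist_force': array([ 0.72152539, -0.02261123,  0.18641233]), 'wrist_torque': array([-0.03156581,  0.0052247 , -0.00847071]), 'finger_force': 0.0, 'width': 0.09411883156273271}
```

View pics/top0.png

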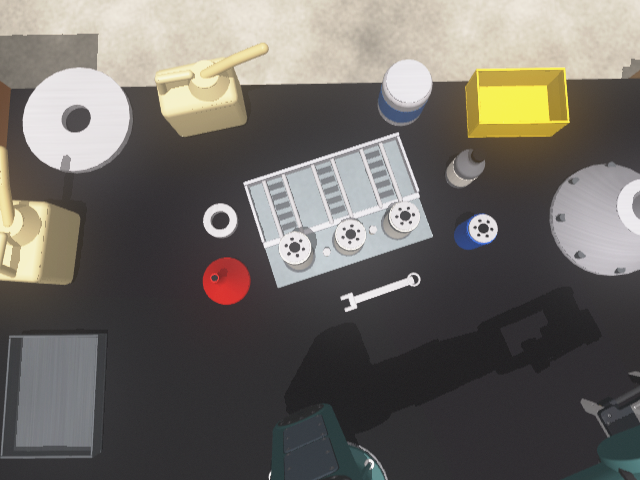

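View pics/side0.png

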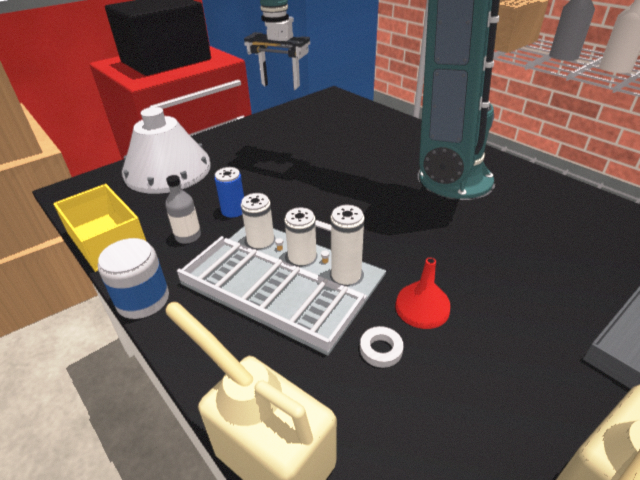

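The top view shows the filter tops at about (295,246), (350,235) and (404,216). The side view shows that the tall one is at +y (left in the top view), so the short ones are in the middle and right places. The blue look-alike at (483,229) stands off the rack.

```bash
cat > h.py <<'E'
import cv2,numpy as np
from bench import robot,imaging
from scipy.spatial.transform import Rotation as Ro
def ray(n,uv,z):
    c=imaging.get_calibration(n);p=np.array(c["position"])
    R=Ro.from_euler("xyz",c["rotation"]).as_matrix()
    d=np.linalg.inv(c["intrinsics"])@[uv[0],uv[1],1];d=R@(d*[1,-1,-1])
    return p+d*(z-p[2])/d[2]
def proj(n,P):
    c=imaging.get_calibration(n);R=Ro.from_euler("xyz",c["rotation"]).as_matrix()
    q=(R.T@(np.array(P)-c["position"]))*[1,-1,-1];q=c["intrinsics"]@q;return q[:2]/q[2]
E
python3 - <<'E'
from h import *
for uv,z in(((279,287),.012),((433,236),.012),((245,184),.042),((398,134),.042)):print("top",uv,ray("top",uv,z).round(4))
for uv,z in(((295,246),.177),((350,235),.127),((404,216),.127)):print("flt",ray("top",uv,z).round(4))
for uv,z in(((347,214),.177),((300,218),.127),((256,202),.127)):print("side",ray("side",uv,z).round(4))
a=cv2.resize(cv2.imread("pics/top0.png")[120:300,230:450],None,fx=3.3,fy=3.3,interpolation=cv2.INTER_CUBIC)
cv2.imwrite("pics/z.png",a)
E
```

```text
top (279, 287) [0.4507 0.131  0.012 ]
top (433, 236) [ 0.5649 -0.2266  0.012 ]
top (245, 184) [0.6867 0.2068 0.042 ]
top (398, 134) [ 0.8011 -0.1485  0.042 ]
flt [0.5255 0.0839 0.177 ]
flt [ 0.5533 -0.0282  0.127 ]
flt [ 0.5922 -0.142   0.127 ]
side [0.5255 0.0874 0.177 ]
side [ 0.5613 -0.0195  0.127 ]
side [ 0.596  -0.1343  0.127 ]
```

View pics/z.png

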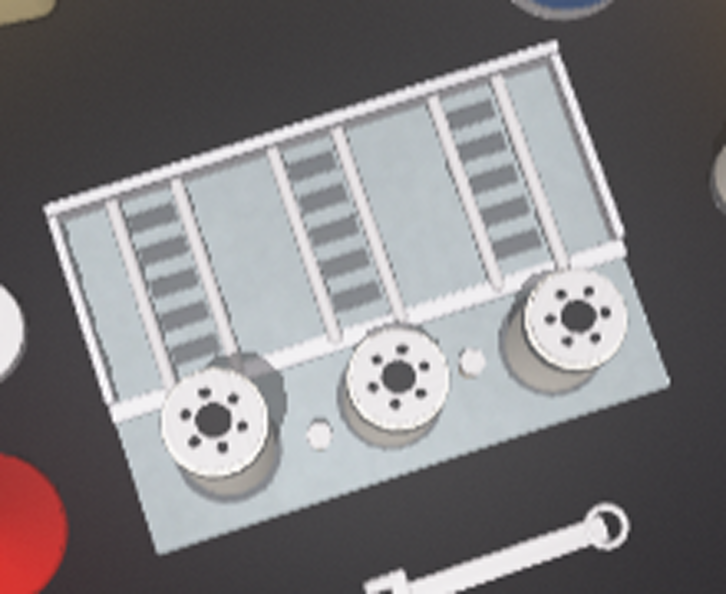

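The crop puts the hole centres at (351,234) and (405,216), and both short filters are within a few mm of their places. The two views differ by up to 8 mm, so I'll check the side view.

Run:
```python
from h import *
a=cv2.resize(cv2.imread("pics/side0.png")[180:350,170:400],None,fx=3.4,fy=3.4,interpolation=cv2.INTER_CUBIC)
y=.311;X=np.array([np.cos(y),np.sin(y),0]);Y=np.array([-np.sin(y),np.cos(y),0]);O=np.array([.5602,-.031,0])
def m(P):
    u=(proj("side",P)-[170,180])*3.4;cv2.circle(a,(int(u[0]),int(u[1])),4,(0,0,255),-1)
for P in ((-.055,-.19,.012),(-.055,.19,.012),(.2,.19,.042),(.2,-.19,.042),(.192,-.19,.042),(0,0,.127),(0,-.12,.127),(0,.12,.177)):m(O+P[0]*X+P[1]*Y+[0,0,P[2]])
cv2.imwrite("pics/z2.png",a)
```

```text
(no output)
```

View pics/z2.png

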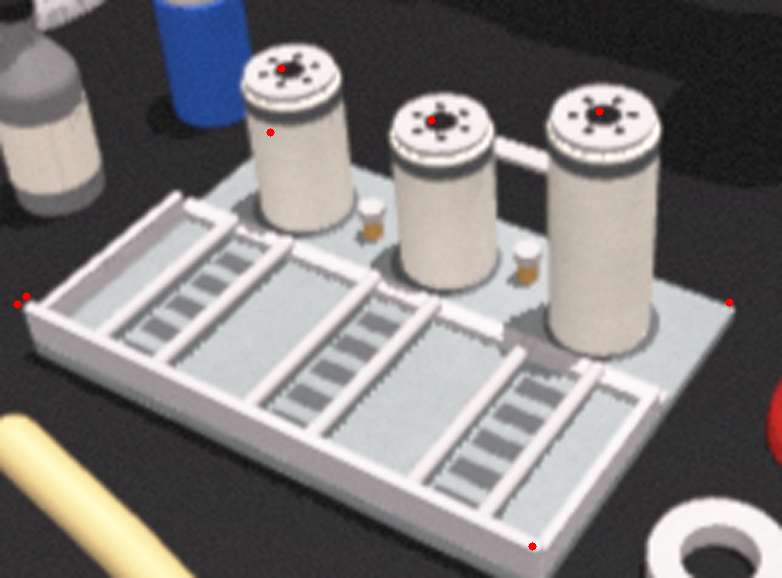

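Projecting the rack into the side view shows a 2–5 mm difference, so I average the two views: rack origin (0.560, −0.028), yaw 0.311. I'm starting with the right filter.

>>> {"method": "drive_tool", "body": {"series": [[0.03,[0.06,-0.024,0],[0,0,0.05]],[0.03,[0.115,-0.047,0],[0,0,0.1]],[0.03,[0.17,-0.07,0],[0,0,0.16]],[0.03,[0.225,-0.092,0],[0,0,0.16]],[0.03,[0.28,-0.115,0],[0,0,0.16]]]}}

```text
time: 0.72
tool_pos: [0.4477, -0.259, 0.23]
ee_rot: [-3.141, 0.0, 0.311]
wrist_force: [1.4, -0.7, 1.1]
width: 0.0476
finger_force: 0.0
```

```bash
cat >> h.py <<'E'
yw=.311;X=np.array([np.cos(yw),np.sin(yw),0]);Y=np.array([-np.sin(yw),np.cos(yw),0]);O=np.array([.560,-.028,0])
def st():
    o=robot.get_obs();p=np.array(o["tool_pos"])-O
    print("t",round(o["time"],2),"rack",(p@X).round(4),(p@Y).round(4),p[2].round(4),"rpy",np.round(o["ee_rot"],3),"F",np.round(o["wrist_force"],1),"w",round(o["width"],3))
    return o
def go(x,y,z):
    o=st();R=Ro.from_euler("xyz",o["ee_rot"]).as_matrix()
    T=O+x*X+y*Y+[0,0,z];print("tool delta",(R.T@(T-o["tool_pos"])).round(4))
E
python3 -c "
from h import *
go(-.065,-.117,.23)"
```

```text
t 0.72 rack -0.1776 -0.1855 0.23 rpy [-3.141  0.     0.311] F [ 1.4 -0.7  1.1] w 0.048
tool delta [ 0.1126 -0.0686 -0.    ]
```

>>> {"method": "drive_tool", "body": {"series": [[0.03,[0.05,-0.03,0],[0,0,0]],[0.03,[0.1,-0.06,0],[0,0,0]],[0.03,[0.112,-0.068,0.04],[0,0,0]],[0.03,[0.112,-0.068,0.098],[0,0,0]],[0.03,[0.112,-0.068,0.098],[0,0,0]]]}}

```text
time: 1.35
tool_pos: [0.5282, -0.1594, 0.1256]
ee_rot: [-3.132, 0.012, 0.312]
wrist_force: [-0.0, -0.1, 0.4]
width: 0.0298
finger_force: 0.0
```

Run:
```python
from h import *
go(-.045,-.117,.132)
a=np.hstack([cv2.resize(imaging.snapshot("top")[150:300,280:460],(400,333)),cv2.resize(imaging.snapshot("side")[150:300,180:360],(400,333))])
cv2.imwrite("pics/n1.png",a[:,:,::-1])
```

```text
t 1.35 rack -0.0705 -0.1154 0.1256 rpy [-3.132  0.012  0.312] F [-0.  -0.1  0.4] w 0.03
tool delta [ 0.0254  0.0015 -0.0067]
```

View pics/n1.png

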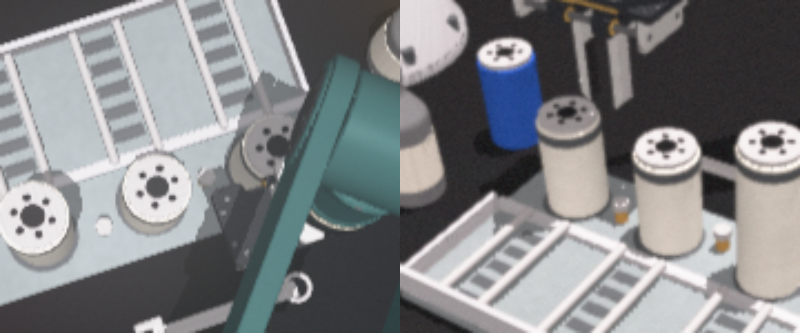

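The crop shows both fingers behind the right filter: tips at about (271,197) in the side view, filter top at (255,200). Next I check the lateral alignment in that view.

Run:
```python
from h import *
for uv,z in(((271,196.8),.1006),((255.2,199.5),.127)):
    p=ray("side",uv,z)-O;print(p@X,p@Y)
p=proj("side",O+-.0705*X-.1154*Y+[0,0,.1006]);print(p)
go(-.042,-.117,.132)
```

```text
-0.0627005047965602 -0.12010692304030515
-0.005338280856810724 -0.11991529652829998
[274.4933683  195.74520968]
t 1.45 rack -0.0668 -0.1192 0.1333 rpy [ 3.141 -0.     0.311] F [ 0.9 -1.   0.8] w 0.03
tool delta [ 0.0248 -0.0022  0.0013]
```

>>> {"method": "drive_tool", "body": {"series": [[0.03,[0.012,-0.001,0],[0,0,0]],[0.03,[0.02,-0.001,0],[0,0,0]],[0.03,[0.027,-0.001,0],[0,0,0]],[0.03,[0.033,-0.001,0],[0,0,0]],[0.03,[0.038,-0.001,-0.001],[0,0,0]]]}}

```text
time: 2.08
tool_pos: [0.5687, -0.1493, 0.1338]
ee_rot: [3.141, 0.001, 0.311]
wrist_force: [-3.0, -1.7, 2.7]
width: 0.03
finger_force: 1.6
```

Run:
```python
from h import *
a=np.hstack([cv2.resize(imaging.snapshot("top")[150:300,280:460],(400,333)),cv2.resize(imaging.snapshot("side")[150:300,180:360],(400,333))])
cv2.imwrite("pics/n2.png",a[:,:,::-1])
st()
```

```text
t 2.17 rack -0.0284 -0.118 0.1336 rpy [ 3.141 -0.     0.311] F [-2.2 -1.4  1. ] w 0.03
```

View pics/n2.png

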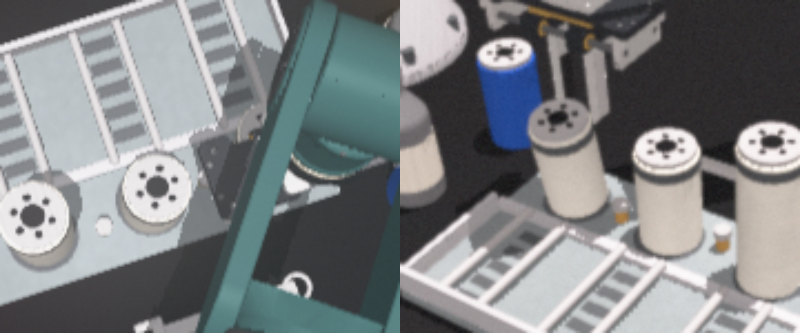

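The filter is already tipping about its foot, straight and with about 3 N. Now I follow the arc upwards.

>>> {"method": "drive_tool", "body": {"series": [[0.03,[0.008,0,-0.005],[0,0,0]],[0.03,[0.016,0,-0.009],[0,0,0]],[0.03,[0.025,0,-0.013],[0,0,0]],[0.03,[0.034,0,-0.015],[0,0,0]],[0.03,[0.043,0,-0.017],[0,0,0]]]}}

```text
time: 2.8
tool_pos: [0.6104, -0.1356, 0.1507]
ee_rot: [3.141, -0.001, 0.311]
wrist_force: [0.0, 0.2, -1.0]
width: 0.0297
finger_force: 0.0
```

Run:
```python
from h import *
a=np.hstack([cv2.resize(imaging.snapshot("top")[150:300,280:460],(400,333)),cv2.resize(imaging.snapshot("side")[150:300,180:360],(400,333))])
cv2.imwrite("pics/n3.png",a[:,:,::-1])
st()
```

```text
t 2.9 rack 0.0153 -0.1179 0.1506 rpy [ 3.141e+00 -1.000e-03  3.120e-01] F [-0.2 -0.6 -0.1] w 0.03
```

View pics/n3.png

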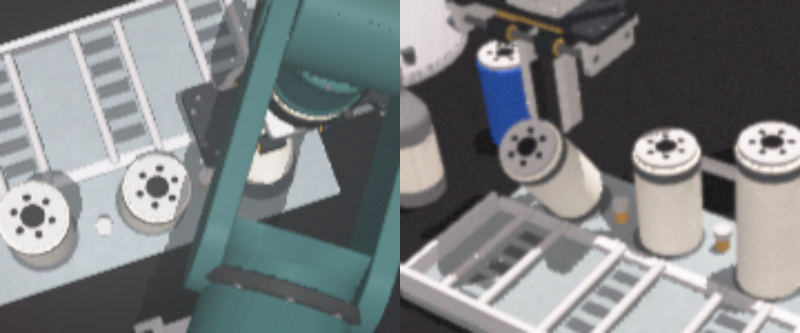

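The filter is past its balance point and falling on its own, still in line. I'm retreating behind the middle filter.

>>> {"method": "drive_tool", "body": {"series": [[0.03,[-0.04,0,-0.02],[0,0,0]],[0.03,[-0.08,0,-0.02],[0,0,0]],[0.03,[-0.08,-0.05,-0.02],[0,0,0]],[0.03,[-0.08,-0.1,-0.02],[0,0,0]],[0.03,[-0.08,-0.12,-0.01],[0,0,0]]]}}

```text
time: 3.52
tool_pos: [0.4965, -0.0447, 0.1614]
ee_rot: [3.14, -0.002, 0.312]
wrist_force: [0.4, 0.5, -1.2]
width: 0.0304
finger_force: 0.0
```

Run:
```python
from h import *
go(-.065,.001,.134)
a=np.hstack([cv2.resize(imaging.snapshot("top")[110:300,230:460],(400,330)),cv2.resize(imaging.snapshot("side")[150:350,170:410],(400,333))[:330]])
cv2.imwrite("pics/n4.png",a[:,:,::-1])
```

```text
t 3.52 rack -0.0656 0.0036 0.1614 rpy [ 3.14e+00 -2.00e-03  3.12e-01] F [ 0.4  0.5 -1.2] w 0.03
tool delta [0.0005 0.0025 0.0274]
```

View pics/n4.png

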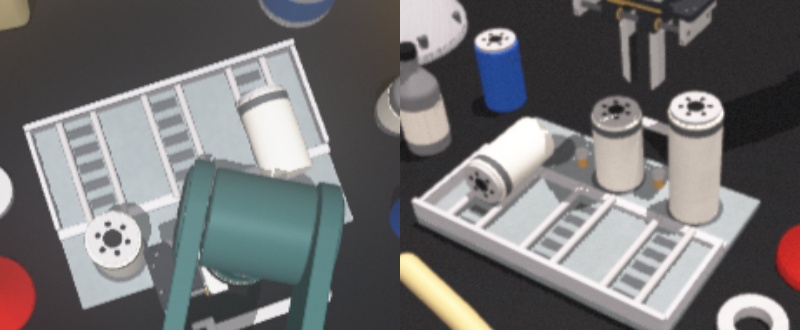

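The right filter lies in its cradle with the open end towards the end stop. Next is the middle filter.

>>> {"method": "drive_tool", "body": {"series": [[0.03,[0,0.001,0.015],[0,0,0]],[0.03,[0,0.001,0.026],[0,0,0]],[0.03,[0.014,0.001,0.026],[0,0,0]],[0.03,[0.021,0.001,0.026],[0,0,0]],[0.03,[0.028,0.001,0.026],[0,0,0]]]}}

```text
time: 4.25
tool_pos: [0.5241, -0.0387, 0.1349]
ee_rot: [3.141, 0.001, 0.311]
wrist_force: [-2.7, -0.3, 1.0]
width: 0.0302
finger_force: 1.3
```

>>> {"method": "drive_tool", "body": {"series": [[0.03,[0.006,0,-0.001],[0,0,0]],[0.03,[0.011,0,-0.003],[0,0,0]],[0.03,[0.016,0,-0.005],[0,0,0]],[0.03,[0.016,0,-0.005],[0,0,0]]]}}

```text
time: 4.75
tool_pos: [0.5394, -0.0336, 0.1398]
ee_rot: [3.141, -0.001, 0.311]
wrist_force: [-1.2, -0.2, 1.4]
width: 0.0299
finger_force: 0.8
```

Run:
```python
from h import *
st()
a=np.hstack([cv2.resize(imaging.snapshot("top")[110:300,230:460],(400,330)),cv2.resize(imaging.snapshot("side")[150:350,170:410],(400,333))[:330]])
cv2.imwrite("pics/n5.png",a[:,:,::-1])
```

```text
t 4.75 rack -0.0213 0.001 0.1398 rpy [ 3.141e+00 -1.000e-03  3.110e-01] F [-1.2 -0.2  1.4] w 0.03
```

View pics/n5.png

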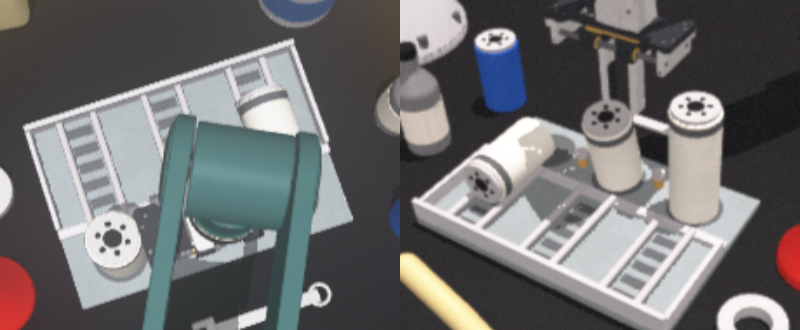

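The middle filter is tipping in line (top at about (607,118) in the crop), and the tall one is untouched. I'm continuing along the arc.

>>> {"method": "drive_tool", "body": {"series": [[0.03,[0.008,0,-0.004],[0,0,0]],[0.03,[0.016,0,-0.008],[0,0,0]],[0.03,[0.025,0,-0.01],[0,0,0]],[0.03,[0.034,0,-0.012],[0,0,0]],[0.03,[0.04,0,-0.013],[0,0,0]]]}}

```text
time: 5.48
tool_pos: [0.5778, -0.0212, 0.1525]
ee_rot: [3.141, -0.0, 0.311]
wrist_force: [-0.1, 0.2, -0.5]
width: 0.03
finger_force: 0.0
```

>>> {"method": "drive_tool", "body": {"series": [[0.03,[0,0,0],[0,0,0]],[0.03,[-0.02,0,-0.02],[0,0,0]],[0.03,[-0.06,0,-0.06],[0,0,0]],[0.03,[-0.11,0,-0.09],[0,0,0]],[0.03,[-0.16,0,-0.09],[0,0,0]]]}}

```text
time: 6.1
tool_pos: [0.4244, -0.0711, 0.2457]
ee_rot: [3.138, -0.005, 0.311]
wrist_force: [-0.6, -0.5, 0.1]
width: 0.0302
finger_force: 0.0
```

>>> {"method": "drive_tool", "body": {"series": [[0.03,[-0.03,0.05,-0.03],[0,0,0]],[0.03,[-0.06,0.1,-0.03],[0,0,0]],[0.03,[-0.09,0.15,-0.03],[0,0,0]],[0.03,[-0.1,0.2,-0.03],[0,0,0]],[0.03,[-0.1,0.25,-0.03],[0,0,0]]]}}

```text
time: 6.72
tool_pos: [0.405, -0.3409, 0.273]
ee_rot: [3.141, -0.0, 0.309]
wrist_force: [0.4, -0.2, -0.2]
width: 0.0301
finger_force: 0.0
```

Run:
```python
from h import *
st()
a=np.hstack([cv2.resize(imaging.snapshot("top")[110:310,190:430],(400,333)),cv2.resize(imaging.snapshot("side")[150:350,170:410],(400,333))])
cv2.imwrite("pics/n6.png",a[:,:,::-1])
```

```text
t 6.72 rack -0.2433 -0.2504 0.273 rpy [ 3.141 -0.     0.309] F [ 0.4 -0.2 -0.2] w 0.03
```

View pics/n6.png

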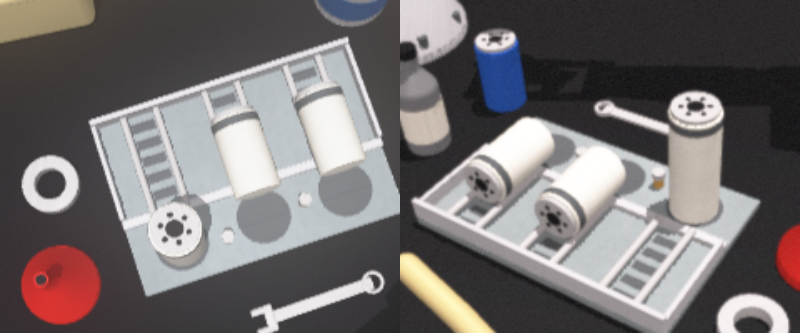

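Both short filters lie in their cradles with the open ends towards the end stop. The tall filter, plugs and spanner are in place. The middle one's closed end seems to sit a little further back, so I'm measuring it.

Run:
```python
from h import *
for n,uv in(("side",(263.6,282)),("side",(219.8,261.6)),("top",(344,226)),("top",(330,173)),("top",(394,211)),("top",(381,163))):
    p=ray(n,uv,.053)-O;print(n,uv,(p@X).round(3),(p@Y).round(3))
g=cv2.imread("pics/n6.png");print(g.shape)
```

```text
side (263.6, 282) 0.143 0.005
side (219.8, 261.6) 0.14 -0.115
top (344, 226) 0.026 0.001
top (330, 173) 0.152 -0.008
top (394, 211) 0.023 -0.117
top (381, 163) 0.137 -0.126
(333, 800, 3)
```

Both middles are about 10 mm short of nominal (x ≈ 0.087 instead of 0.097). I'll nudge each one gently along its cradle from the closed end with the fingers shut. For the middle one I'll go off-centre, to keep the gripper body clear of the tall filter.

>>> {"method": "drive_tool", "body": {"series": [[0.0,[0.045,-0.027,0],[0,0,0]],[0.0,[0.09,-0.054,0],[0,0,0]],[0.0,[0.135,-0.08,0],[0,0,0]],[0.0,[0.18,-0.107,0],[0,0,0]],[0.0,[0.22,-0.132,0.03],[0,0,0]]]}}

```text
time: 7.45
tool_pos: [0.5768, -0.1441, 0.2456]
ee_rot: [3.137, -0.006, 0.312]
wrist_force: [-0.2, -1.2, 0.6]
width: 0.0004
finger_force: 0.0
```

>>> {"method": "drive_tool", "body": {"series": [[0.0,[0,0,0.04],[0,0,0]],[0.0,[0,0,0.08],[0,0,0]],[0.0,[0,0,0.12],[0,0,0]],[0.0,[0,0,0.15],[0,0,0]],[0.0,[0,0,0.16],[0,0,0]]]}}

```text
time: 8.07
tool_pos: [0.5731, -0.1448, 0.0802]
ee_rot: [-3.139, 0.004, 0.311]
wrist_force: [0.5, 0.3, -0.7]
width: 0.0007
finger_force: 0.0
```

Run:
```python
from h import *
go(.015,-.118,.08)
```

```text
t 8.07 rack -0.0233 -0.1152 0.0802 rpy [-3.139  0.004  0.311] F [ 0.5  0.3 -0.7] w 0.001
tool delta [0.0383 0.0028 0.    ]
```

>>> {"method": "drive_tool", "body": {"series": [[0.0,[0.016,0.003,0],[0,0,0]],[0.0,[0.028,0.003,0],[0,0,0]],[0.0,[0.036,0.003,0],[0,0,0]],[0.0,[0.041,0.003,0],[0,0,0]],[0.0,[0.045,0.003,0],[0,0,0]]]}}

```text
time: 8.7
tool_pos: [0.6183, -0.1355, 0.083]
ee_rot: [3.141, 0.001, 0.31]
wrist_force: [-4.3, -1.3, 3.5]
width: 0.0006
finger_force: 2.4
```

>>> {"method": "drive_tool", "body": {"series": [[0.0,[0.003,0,0],[0,0,0]],[0.0,[0.006,0,0],[0,0,0]],[0.0,[0.009,0,0],[0,0,0]]]}}

```text
time: 9.07
tool_pos: [0.6273, -0.1325, 0.0825]
ee_rot: [3.141, 0.0, 0.311]
wrist_force: [-3.5, -1.5, 3.1]
width: 0.0006
finger_force: 2.4
```

Run:
```python
from h import *
go(-.022,-.118,.08)
```

```text
t 9.07 rack 0.032 -0.1201 0.0825 rpy [3.141 0.    0.311] F [-3.5 -1.5  3.1] w 0.001
tool delta [-0.054  -0.0021  0.0025]
```

The right filter slid with about 3.5 N and its closed end is now at x ≈ 0.040. The middle one gets the same.

>>> {"method": "drive_tool", "body": {"series": [[0.0,[-0.03,0,0],[0,0,0]],[0.0,[-0.054,0,-0.01],[0,0,0]],[0.0,[-0.054,-0.04,-0.02],[0,0,0]],[0.0,[-0.054,-0.08,-0.01],[0,0,0]],[0.0,[-0.054,-0.101,0.001],[0,0,0]]]}}

```text
time: 9.7
tool_pos: [0.5456, -0.0505, 0.0813]
ee_rot: [-3.141, -0.003, 0.312]
wrist_force: [0.0, 0.8, 0.1]
width: 0.0008
finger_force: 0.0
```

>>> {"method": "drive_tool", "body": {"series": [[0.0,[0,0,0],[0,0,0]],[0.0,[0.016,0,0],[0,0,0]],[0.0,[0.028,0,0],[0,0,0]],[0.0,[0.036,0,0],[0,0,0]],[0.0,[0.044,0,0],[0,0,0]]]}}

```text
time: 10.32
tool_pos: [0.5869, -0.0401, 0.0814]
ee_rot: [3.141, 0.002, 0.31]
wrist_force: [-3.0, -2.2, 1.7]
width: 0.0005
finger_force: 1.7
```

Run:
```python
from h import *
go(.032,-.018,.082)
```

```text
t 10.32 rack 0.0219 -0.0198 0.0814 rpy [3.141e+00 2.000e-03 3.100e-01] F [-3.  -2.2  1.7] w 0.001
tool delta [ 0.0101 -0.0018 -0.0007]
```

>>> {"method": "drive_tool", "body": {"series": [[0.0,[0.003,0,0],[0,0,0]],[0.0,[0.006,0,0],[0,0,0]],[0.0,[0.01,0,0],[0,0,0]],[0.0,[-0.015,0,0],[0,0,0]],[0.0,[-0.045,0,0],[0,0,0]]]}}

```text
time: 10.95
tool_pos: [0.5446, -0.0522, 0.0815]
ee_rot: [-3.141, -0.003, 0.312]
wrist_force: [-0.0, 0.2, 0.2]
width: 0.0003
finger_force: 0.0
```

>>> {"method": "drive_tool", "body": {"series": [[0.0,[0,0,-0.05],[0,0,0]],[0.0,[0,0,-0.1],[0,0,0]],[0.0,[-0.03,0,-0.15],[0,0,0]],[0.0,[-0.08,0.02,-0.18],[0,0,0]],[0.0,[-0.12,0.06,-0.18],[0,0,0]]]}}

```text
time: 11.58
tool_pos: [0.4492, -0.1467, 0.2661]
ee_rot: [3.136, -0.009, 0.315]
wrist_force: [0.9, -1.2, -1.1]
width: 0.0004
finger_force: 0.0
```

>>> {"method": "drive_tool", "body": {"series": [[0.0,[-0.03,0.05,0],[0,0,0]],[0.0,[-0.06,0.1,0],[0,0,0]],[0.0,[-0.08,0.15,0],[0,0,0]],[0.0,[-0.08,0.2,0],[0,0,0]],[0.0,[-0.08,0.2,0],[0,0,0]]]}}

```text
time: 12.2
tool_pos: [0.4338, -0.3641, 0.2597]
ee_rot: [-3.14, -0.001, 0.308]
wrist_force: [-0.6, 0.4, 0.7]
width: 0.0005
finger_force: 0.0
```

Run:
```python
from h import *
st()
b=imaging.snapshot("side");t=imaging.snapshot("top")
cv2.imwrite("pics/top9.png",t[:,:,::-1])
# change vs first picture in bystander zones, and bright-blob (lying filter) extents vs n6
a=cv2.imread("pics/side0.png")[:,:,::-1]
d=np.abs(a.astype(int)-b).max(2)
for n,(u,v,w,h) in dict(tall=(328,205,38,80),plugA=(318,248,14,14),plugB=(274,238,12,14),funnel=(395,255,60,75),add=(165,175,36,70),blue=(215,165,30,50),bearing=(358,325,48,45)).items():
    print(n,(d[v:v+h,u:u+w]>40).mean().round(3))
# dark centre hole of open end near expected place
g=cv2.cvtColor(b,cv2.COLOR_RGB2GRAY)
for y in(0,-.12):
    u=proj("side",O+.153*X+y*Y+[0,0,.053]).astype(int);c=g[u[1]-14:u[1]+14,u[0]-14:u[0]+14]
    n,l,s,ce=cv2.connectedComponentsWithStats((c<70).astype(np.uint8))
    i=1+np.argmax(s[1:,4]);q=ce[i]+u-14;p=ray("side",q,.053)-O;print(q,s[i,4],(p@X).round(3),(p@Y).round(3))
```

```text
t 12.2 rack -0.223 -0.2813 0.2597 rpy [-3.14e+00 -1.00e-03  3.08e-01] F [-0.6  0.4  0.7] w 0.001
tall 0.0
plugA 0.0
plugB 0.595
funnel 0.0
add 0.0
blue 0.087
bearing 0.0
[257.19047619 285.69047619] 42 0.158 -0.0
[212.25806452 265.74193548] 31 0.158 -0.121
```

Run:
```python
import cv2,numpy as np
a=cv2.imread("pics/top0.png",0);b=cv2.imread("pics/top9.png",0)
for u,v in((373,230),(327,252)):
    t=a[v-6:v+7,u-6:u+7];r=cv2.matchTemplate(b[v-16:v+17,u-16:u+17],t,cv2.TM_CCOEFF_NORMED)
    print(cv2.minMaxLoc(r)[1],np.array(cv2.minMaxLoc(r)[3])-10)
```

```text
0.9989342093467712 [0 0]
0.9989970326423645 [0 0]
```

Both plugs are where they were; the change in the side view was the lying filter hiding one of them. Handing in.

```bash
python3 -c "
from bench import robot
print(robot.close_job())"
```

```text
the job is handed in; nothing more can be done
None
```

Both short filters lie in the cradles in front of them with their open ends to the end stop; the tall filter and everything I checked around the rack are undisturbed (the spanner only by eye, before the last two nudges), and the job was handed in at about 12 s.

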